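Soap-brush leak check of an air-line union

ROBOT

A 6-joint arm with a two-finger parallel gripper is mounted at the origin on the work surface. World frame = base frame: x ahead of the robot, y to its left, z up, the work surface at z = 0. Lengths are in m, angles in rad, forces in N, time in s.
With the tool pointing down it reaches from about 0.35 to 0.725 m from the base axis. Payload 6 kg.
Tool frame: the origin (TCP) lies at the very end of the fingers, on their centre line; the grasp point (between the pads) lies 19 mm behind it; z points along the fingers, y is the line along which they close (so a half turn about z gives the same grasp; the last joint's range is limited). The gripper opens to 85 mm and grips with 20 to 120 N. Pads are 22 mm wide; open, the fingers measure 114 mm over their backs; the gripper's body (76 mm by 85 mm) begins 54 mm behind the grasp point. The pads swing forward as they close: fully open they stand 13 mm farther back than shut.
Start: joints at [-0.982, 0.04, 0.085, 0, -1.615, -0.334], TCP at [0.151, -0.581, 0.231] pointing down, gripper open.
Joint ranges: [-2.56, 2.56], [-1.29, 2.01], [-1.08, 1.49], [-3.29, 1.98], [-2.81, -0.18], [-2.99, 2.99]. Speed limits (rad/s): [2.57, 2.57, 3.01, 3.14, 3.14, 3.14].

INTERFACE

Orientations are given as a unit quaternion [x, y, z, w].
In Python, from cell import sense, camera, get_calibration, job_done gives the robot as it stands.
- The arm moves only by the shell command python3 -m crank 'ROWS' [OPENING] [FORCE]. ROWS is a JSON object of lists of equal length, an entry for each row: "offset": the shift along the tool's x, y, z in m, a list of three; "delta_rot": the turn, a rotation vector about the tool's x, y, z in rad, a list of three. In form: {"offset": [[tx, ty, tz], ...], "delta_rot": [[ax, ay, az], ...]}. A call has 1 to 12 rows; each row is the pose to reach, as a shift and turn from the pose commanded when the call began, along the tool's axes at that moment; what a row does not reach only later rows make up. A row lasts 1/8 s, in which the tool goes at most 62.5 mm and 10.7 degrees, less where a joint would pass 70% of its speed; a pose out of reach is approached as far as the arm can. A call with a gripper value outside its range is refused whole. OPENING is the closure, from 0 (fully open) to 1 (shut), set as the call begins (- or left out, the last holds). The fingers move at their own pace and stop on an object; FORCE is the grip in N (left out, the last holds). Time passes only in rows, so rows that repeat a pose let the fingers close. It gives the time, the measured TCP pose, the force, the opening and the grip force at its end, in the units of the state.
- sense(): the state, without advancing time (a new reading comes with each control period).
- camera(name): name is "side" or "top" or "wrist"; returns (picture, depth): 384x512x3 uint8, red, green, blue; 384x512 float32, m along the optical axis (not along the pixel's ray), 0 where there is no reading.
- get_calibration(name): a dict with "fx", "fy", "cx", "cy" (pixels), "D" ([k1, k2, p1, p2, k3] as OpenCV has them; the pictures are not rectified), "R" (3x3) and "t" (3): a world point X has camera coordinates R X + t; the wrist camera has in their place "T_tool_cam" (4x4, takes a point from camera to tool coordinates, whose origin is the TCP and whose axes are the flange's). Camera axes: x right, y down, z forward; pixel columns grow to the right and rows downward; lengths in m; the calibration is good to about 2 mm. A picture is of the moment at which its call begins: read the wrist's pose just before it. get_calibration takes no time and is no camera call.
- job_done(): hands the job in; it is judged then, once.
The state is a dict: "time_s": time; "joints": joint angles; "joint_vel": joint speeds; "joint_torque": joint torques, N m; "tcp_pos": TCP position; "tool_rot": TCP orientation; "ft_force": force on the tool from outside, world axes, zero at the start; "moment": the same for the moment, N m; "width": finger opening in m; "grasp_force": force on a finger pad.
Only numpy, scipy, OpenCV 4.12 (cv2) and the standard library are available. Lean on these libraries where they do the work, as an engineer would, in place of code of your own. Each camera call takes 0.05 s, during which the arm holds its last target. There are 200 camera calls.

TASK

Leak-check the brass union on the air line: open the red-handled ball valve halfway (45 degrees) and leave it there, then take the brush from its rest, dip its bristles down to the bottom of the soap cup and dab them gently on top of the big union nut. Lay the brush back in both notches of its rest, the way it lay, and leave the cup and everything else on the bench where it stands.

Things in the scene. Friction and masses are not known exactly. Their poses are not given: they have to be found in the camera images.
- valve (a joint): Ball valve lever, rad: 0 = closed (lever square across the pipe, towards the robot), grows counter-clockwise seen from above, 0.785 = half open, 1.571 = fully open (along the pipe, on the grey regulator's side). Starts shut or nearly (0 to 0.2). Turns about the vertical stem with light friction (0.12 N m, about 2 N at the sleeve) and stays where it is left.
- valve_stem (a point): Point on the vertical turning axis of the valve lever, 143 mm above the bench. Its axes are the panel's: y along the pipe (from the regulator to the manifold), x across it, away from the robot. At valve angle q the lever points along the direction (-cos q, -sin q) of these x, y axes.
- lever_grip (a point): Centre of the lever's red sleeve (62 mm long, 20 mm wide, 12 mm thick, lying level), 74 mm from the stem axis and about 145 mm above the bench; nothing is below it for 120 mm. x axis: along the lever towards the stem; y across the sleeve.
- union: Brass union of the fixed air line, downstream of the valve (between the valve and the aluminium manifold block). Its big hexagon nut is 29 mm across flats and 30 mm long along the pipe. For the place to dab use union_top.
- union_top (a point): Centre of the upper flat (30 x 17 mm) of the big union nut, 114.5 mm above the bench, 62 mm along the pipe from the valve stem. y along the pipe, z up.
- brush: Soap brush, orange flat handle, 70 g. Origin: middle of the grip at mid-thickness; x along the handle to the bristles, z up as it lies. Handle from 65 mm behind to 48 mm before the origin, 20 mm wide (y), 12 mm thick (z). 56 mm before the origin a steel ferrule (26 wide, 10 thick, 30 mm long) bends 55 degrees down and the bristles (26 wide, 8 thick, 38 mm long) go on in that line.
- bristle_tip (a point): Middle of the bristles' end, 95 mm before and 56 mm below the brush's origin; with the handle level they point forward and 55 degrees down. The tuft is springy: it bends at its root, up or down across its flat, by up to 0.7 rad (0.06 N m per rad) and gives along itself by up to 12 mm (150 N/m): about 0.5 N when pushed down 6 mm, 1.3 N at 14 mm. This point moves with it.
- rest: Fixed blue steel brush rest; origin on the bench below the middle of its two uprights; x along the resting brush towards the bristles, z up. Drip pan base 190 x 70 mm, 10 mm high, from x = -70 to +120 mm. It stands on the left or right of the bench, the cup on the other side; it is turned up to 20 degrees.
- cup: Loose round white plastic soap cup, open at the top, 200 g: outer diameter 82 mm at the foot, 96 mm at the rim, 45 mm high, walls 3 mm; inner floor 4 mm above the bench, 75 mm across. Origin: the centre of its underside. No liquid is modelled.
- cup_floor (a point): Centre of the cup's inner floor, 4 mm above the bench.
- servo: Bystander: black servo motor, 75 x 36 x 46 mm.
- tape: Bystander: blue and white roll of thread tape lying flat, 58 mm diameter, 19 mm high.
- wrench: Bystander: steel wrench 180 mm long, lying flat.
- bottle: Bystander: white soap bottle with blue band and red cap, 64 mm diameter, 170 mm high.
- tray: Bystander: yellow divided tray of fittings, 120 x 170 x 45 mm.
- screwdriver: Bystander: screwdriver 190 mm long, lying flat.
- rest_seat (a point): Where the brush's origin belongs: 76 mm above the rest's origin, its axes. The uprights stand 42 mm before and behind it (4 mm thick, 50 mm wide, 80 mm clear between them for the fingers). Each has an open-topped notch, floor 70 mm above the bench, 25 mm wide at the floor flaring to 33 mm, prong tops 87 mm above the bench. The handle lies flat in both.

How it is judged:
By the outcome, as a careful person would: the job done as asked, in the order asked, and still so for the second after the job is handed in, with the robot touching nothing.
It also fails if it takes over 72 s, if anything falls off the work surface, if the arm or the gripper's body presses on something with over 40 N, if the wrist force passes 120 N, or if a joint passes its speed limit or range.

## Working session

There is one attempt and no reset: what is moved stays moved. The work goes in short steps, Python scripts to look and compute and a shell command to move; the robot and the scene stay as the last step left them, time stands still between calls to the robot, and variables do not carry over. Pictures are saved under pics/ and viewed, at most 10 in all, crops included, and the job is handed in when it is done.

```bash
ls; mkdir -p pics; cat > h.py <<'E'
import numpy as np, cv2
from cell import sense, camera, get_calibration, job_done
from scipy.spatial.transform import Rotation as Ro
def cam(n):
    s=sense(); im,d=camera(n); c=get_calibration(n)
    K=np.array([[c['fx'],0,c['cx']],[0,c['fy'],c['cy']],[0,0,1]]);D=np.array(c['D'],float)
    if 'R' in c: R=np.array(c['R']);t=np.array(c['t'])
    else:
        T=np.eye(4);T[:3,:3]=Ro.from_quat(s['tool_rot']).as_matrix();T[:3,3]=s['tcp_pos']
        T=np.linalg.inv(T@np.array(c['T_tool_cam']));R=T[:3,:3];t=T[:3,3]
    return dict(im=im,d=d,K=K,D=D,R=R,t=t)
def rays(C,uv):
    p=cv2.undistortPoints(np.array(uv,float).reshape(-1,1,2),C['K'],C['D']).reshape(-1,2)
    return np.c_[p,np.ones(len(p))]
def onz(C,uv,z):
    r=rays(C,uv)@C['R'];o=-C['R'].T@C['t'];return o+r*((z-o[2])/r[:,2])[:,None]
def cloud(C,uv):
    uv=np.array(uv,int);d=C['d'][uv[:,1],uv[:,0]]
    return (rays(C,uv)*d[:,None]-C['t'])@C['R']
def proj(C,X):
    return cv2.projectPoints(np.array(X,float).reshape(-1,1,3),cv2.Rodrigues(C['R'])[0],C['t'],C['K'],C['D'])[0].reshape(-1,2)
E
python3 - <<'E'
from h import *
s=sense();print({k:np.round(v,4) for k,v in s.items()})
for n in('top','side'):
    C=cam(n);cv2.imwrite(f'pics/{n}0.png',cv2.resize(C['im'][:,:,::-1],(800,600)));print(n,-C['R'].T@C['t'],C['R'][2])
    np.savez(f'{n}0.npz',**C)
E
```

```text
pics
{'time_s': np.float64(0.0), 'joints': array([-9.8230e-01,  4.0800e-02,  8.3800e-02, -5.0000e-04, -1.6155e+00,
       -3.3370e-01]), 'joint_vel': array([-0.0013,  0.0008,  0.0007, -0.0017, -0.0007, -0.0006]), 'joint_torque': array([ 7.00000e-04, -3.68193e+01,  3.47416e+01,  6.93220e+00,
       -5.30000e-03, -0.00000e+00]), 'tcp_pos': array([ 0.1512, -0.5803,  0.2303]), 'tool_rot': array([-1.270e-01,  9.919e-01,  9.000e-04, -2.000e-04]), 'ft_force': array([ 0.1196, -0.5661,  0.8071]), 'moment': array([ 0.0229, -0.0088,  0.0679]), 'grasp_force': np.float64(0.0), 'width': np.float64(0.0856)}
top [ 0.47446397 -0.08741656  1.23877221] [ 0.07017169  0.02802471 -0.99714119]
side [0.19031236 1.01980795 0.82776195] [ 0.27766685 -0.79899106 -0.53339891]
```

View pics/top0.png

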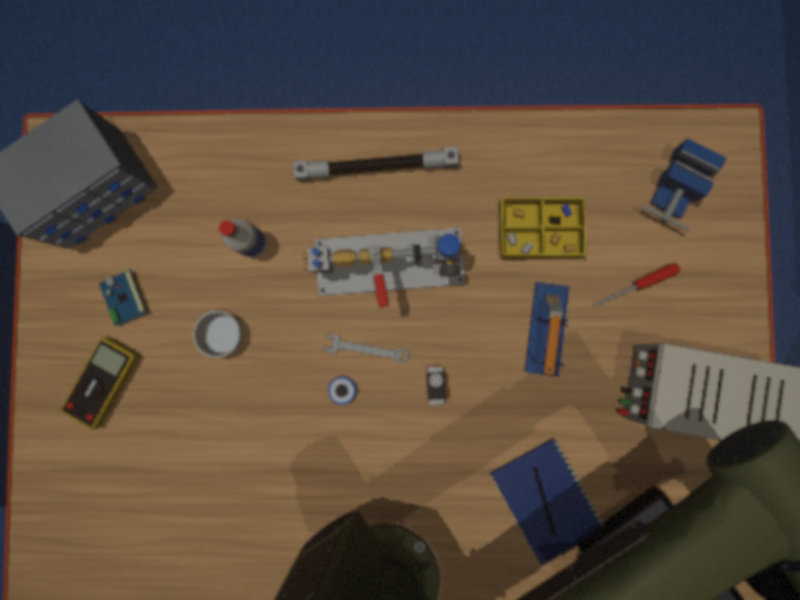

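View pics/side0.png

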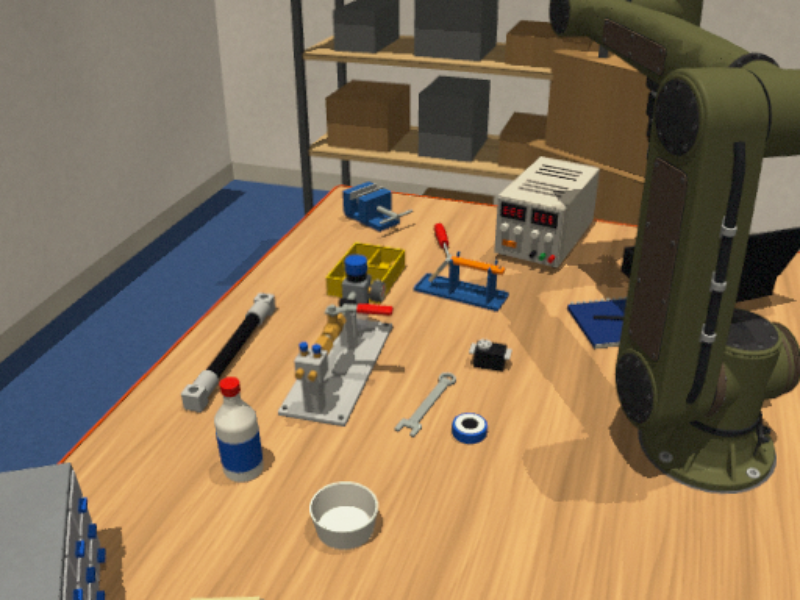

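Top view (800x600 px): red lever sleeve at (381,290), stem about (376,256), the union nut about (345,257), cup at (219,334), brush handle at (553,340) with bristles at (553,300) on the blue rest. The side view agrees, with the path between them clear.

```bash
cat > m.py <<'E'
from h import *
def L(n): return dict(np.load(f'{n}0.npz'))
def mask(C,kind):
    h=cv2.cvtColor(C['im'],cv2.COLOR_RGB2HSV);H,S,V=[h[...,i].astype(int) for i in range(3)]
    return {'red':((H<5)|(H>174))&(S>180)&(V>70),'or':(H>=7)&(H<=16)&(S>205)&(V>110),'blue':(H>100)&(H<120)&(S>150)&(V>40),
     'grey':(S<60)&(V>70),'brass':(H>=15)&(H<=26)&(S>110)&(V>70)}[kind]
def sel(C,kind,c,r):
    m=mask(C,kind).copy();v,u=np.nonzero(m);k=(abs(u-c[0])<r[0])&(abs(v-c[1])<r[1]);return np.c_[u[k],v[k]]
if __name__=='__main__':
    T=L('top');S=L('side');f=.64
    def rep(name,C,kind,c,r,z):
        uv=sel(C,kind,np.array(c)*f,np.array(r)*f)
        P=onz(C,uv,z);Q=cloud(C,uv);Q=Q[C['d'][uv[:,1],uv[:,0]]>0]
        (cx,cy),wh,a=cv2.minAreaRect(P[:,:2].astype(np.float32)*1000)
        b=cv2.boxPoints(((cx,cy),wh,a));e=max([b[1]-b[0],b[2]-b[1]],key=np.linalg.norm)
        print(name,len(uv),'c',round(cx,1),round(cy,1),'wh',np.round(wh),'dir',round(np.degrees(np.arctan2(e[1],e[0])),1),'mean',np.round(P.mean(0)*1000,1),'cloud',np.round(np.median(Q,0)*1000,1),'z5-95',np.round(np.percentile(Q[:,2],[5,95])*1000))
    rep('sleeveT',T,'red',(381,290),(20,25),.151);rep('sleeveS',S,'red',(375,309),(25,10),.149)
    rep('handT',T,'or',(553,340),(20,45),.082);rep('handS',S,'or',(478,266),(35,15),.08)
    rep('restT',T,'blue',(546,330),(35,55),.01)
    rep('brassT',T,'brass',(362,256),(40,12),.1145)
    rep('plateT',T,'grey',(388,262),(85,40),.01)
    rep('cupT',T,'grey',(219,334),(30,30),.045)
    cv2.imwrite('pics/c1.png',np.hstack([cv2.resize(T['im'][130:200,190:310,::-1],None,fx=4,fy=4,interpolation=2),cv2.resize(T['im'][175:245,325:395,::-1],None,fx=4,fy=4,interpolation=2)]))
E
python3 m.py
```

```text
sleeveT 78 c 580.2 -1.8 wh [53. 13.] dir 9.6 mean [579.4  -1.9 151. ] cloud [577.9  -2.6 151.7] z5-95 [147. 154.]
sleeveS 126 c 578.8 0.3 wh [59. 30.] dir 10.1 mean [579.6   1.3 149. ] cloud [579.5   4.5 150.7] z5-95 [143. 154.]Traceback (most recent call last):
  File "m.py", line 18, in <module>
    rep('handT',T,'or',(553,340),(20,45),.082);rep('handS',S,'or',(478,266),(35,15),.08)
    ~~~^^^^^^^^^^^^^^^^^^^^^^^^^^^^^^^^^^^^^^^
  File "m.py", line 13, in rep
    P=onz(C,uv,z);Q=cloud(C,uv);Q=Q[C['d'][uv[:,1],uv[:,0]]>0]
  File "h.py", line 16, in onz
    r=rays(C,uv)@C['R'];o=-C['R'].T@C['t'];return o+r*((z-o[2])/r[:,2])[:,None]
      ~~~~^^^^^^
  File "h.py", line 13, in rays
    p=cv2.undistortPoints(np.array(uv,float).reshape(-1,1,2),C['K'],C['D']).reshape(-1,2)
      ~~~~~~~~~~~~~~~~~~~^^^^^^^^^^^^^^^^^^^^^^^^^^^^^^^^^^^^^^^^^^^^^^^^^^
cv2.error: OpenCV(4.12.0) /io/opencv/modules/calib3d/src/undistort.dispatch.cpp:347: error: (-215:Assertion failed) CV_IS_MAT(_src) && CV_IS_MAT(_dst) && (_src->rows == 1 || _src->cols == 1) && (_dst->rows == 1 || _dst->cols == 1) && _src->cols + _src->rows - 1 == _dst->rows + _dst->cols - 1 && (CV_MAT_TYPE(_src->type) == CV_32FC2 || CV_MAT_TYPE(_src->type) == CV_64FC2) && (CV_MAT_TYPE(_dst->type) == CV_32FC2 || CV_MAT_TYPE(_dst->type) == CV_64FC2) in function 'cvUndistortPointsInternal'
```

```bash
python3 - <<'E'
from m import *
T=L('top');S=L('side');f=.64
for C,p in((T,(553,345)),(T,(555,320)),(T,(535,360)),(T,(345,257)),(T,(330,285)),(T,(219,334)),(T,(200,334)),(S,(478,266)),(T,(600,400)),(T,(450,320))):
    u,v=np.round(np.array(p)*f).astype(int);print(p,cv2.cvtColor(C['im'],cv2.COLOR_RGB2HSV)[v,u])
E
sed -i 's/(H>=7)&(H<=16)&(S>205)&(V>110)/(H>=7)\&(H<=16)\&(S>190)\&(V>90)/' m.py; python3 m.py
```

```text
(553, 345) [ 15 189 143]
(555, 320) [ 16 194 142]
(535, 360) [111 110  65]
(345, 257) [ 20 152 143]
(330, 285) [ 21  13 135]
(219, 334) [ 84   9 148]
(200, 334) [20 44 70]
(478, 266) [ 15 248 232]
(600, 400) [ 15 118 108]
(450, 320) [ 16 116 134]
sleeveT 78 c 580.2 -1.8 wh [53. 13.] dir 9.6 mean [579.4  -1.9 151. ] cloud [577.9  -2.6 151.7] z5-95 [147. 154.]
sleeveS 126 c 578.8 0.3 wh [59. 30.] dir 10.1 mean [579.6   1.3 149. ] cloud [579.5   4.5 150.7] z5-95 [143. 154.]
handT 60 c 484.5 -332.3 wh [12. 92.] dir -6.2 mean [ 485.1 -333.7   82. ] cloud [ 485.5 -333.2   83.1] z5-95 [80. 86.]
handS 142 c 478.8 -329.2 wh [ 30. 118.] dir -7.5 mean [ 477.8 -329.5   80. ] cloud [ 478.8 -324.8   82.5] z5-95 [76. 85.]Traceback (most recent call last):
  File "m.py", line 19, in <module>
    rep('restT',T,'blue',(546,330),(35,55),.01)
    ~~~^^^^^^^^^^^^^^^^^^^^^^^^^^^^^^^^^^^^^^^^
  File "m.py", line 13, in rep
    P=onz(C,uv,z);Q=cloud(C,uv);Q=Q[C['d'][uv[:,1],uv[:,0]]>0]
  File "h.py", line 16, in onz
    r=rays(C,uv)@C['R'];o=-C['R'].T@C['t'];return o+r*((z-o[2])/r[:,2])[:,None]
      ~~~~^^^^^^
  File "h.py", line 13, in rays
    p=cv2.undistortPoints(np.array(uv,float).reshape(-1,1,2),C['K'],C['D']).reshape(-1,2)
      ~~~~~~~~~~~~~~~~~~~^^^^^^^^^^^^^^^^^^^^^^^^^^^^^^^^^^^^^^^^^^^^^^^^^^
cv2.error: OpenCV(4.12.0) /io/opencv/modules/calib3d/src/undistort.dispatch.cpp:347: error: (-215:Assertion failed) CV_IS_MAT(_src) && CV_IS_MAT(_dst) && (_src->rows == 1 || _src->cols == 1) && (_dst->rows == 1 || _dst->cols == 1) && _src->cols + _src->rows - 1 == _dst->rows + _dst->cols - 1 && (CV_MAT_TYPE(_src->type) == CV_32FC2 || CV_MAT_TYPE(_src->type) == CV_64FC2) && (CV_MAT_TYPE(_dst->type) == CV_32FC2 || CV_MAT_TYPE(_dst->type) == CV_64FC2) in function 'cvUndistortPointsInternal'
```

Loosen thresholds for the duller top image.

```bash
sed -i "s/(S>190)&(V>90)/(S>155)\&(V>90)/; s/(H>100)&(H<120)&(S>150)&(V>40)/(H>100)\&(H<120)\&(S>90)\&(V>35)/" m.py; python3 m.py
```

```text
sleeveT 78 c 580.2 -1.8 wh [53. 13.] dir 9.6 mean [579.4  -1.9 151. ] cloud [577.9  -2.6 151.7] z5-95 [147. 154.]
sleeveS 126 c 578.8 0.3 wh [59. 30.] dir 10.1 mean [579.6   1.3 149. ] cloud [579.5   4.5 150.7] z5-95 [143. 154.]
handT 209 c 479.3 -330.5 wh [ 18. 114.] dir -7.8 mean [ 479.6 -330.1   82. ] cloud [ 480.9 -329.8   82.3] z5-95 [79. 86.]
handS 185 c 477.6 -329.6 wh [ 40. 120.] dir -7.5 mean [ 476.6 -329.9   80. ] cloud [ 481.4 -325.2   81.5] z5-95 [ 1. 85.]
restT 652 c 513.5 -334.5 wh [ 65. 183.] dir -7.7 mean [ 518.7 -325.4   10. ] cloud [ 517.2 -321.4    4.8] z5-95 [ 1. 11.]
brassT 210 c 648.4 37.8 wh [ 28. 112.] dir -86.4 mean [649.2  44.4 114.5] cloud [649.9  58.2 112.7] z5-95 [104. 117.]
plateT 2655 c 654.9 1.0 wh [121. 329.] dir -85.7 mean [654.2   4.4  10. ] cloud [645.2  -1.6  11.3] z5-95 [  7. 125.]
cupT 683 c 503.0 342.2 wh [93. 98.] dir -90.0 mean [503.9 340.3  45. ] cloud [505.4 352.2   6.2] z5-95 [ 1. 46.]
```

View pics/c1.png

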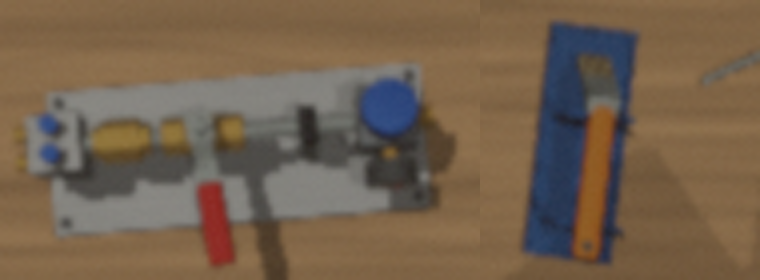

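Crop: left part shows the big nut at about px (220,165) of the original, stem at (241,162), sleeve running down to (245,195); right part shows the brush lying in both notches. Everything agrees with the stated sizes. I'll move over the lever and use the wrist camera.

```bash
cat > g.py <<'E'
# usage: g.py x y z yaw [x y z yaw ...]  (m, deg; yaw of tool x in world, tool z straight down) -> offsets in the tool frame, mm & delta_rot
import sys
from h import *
s=sense();R=Ro.from_quat(s['tool_rot']);p=np.array(s['tcp_pos'])
x=R.as_matrix()[:,0];print('now',np.round(p,4),'yaw',round(np.degrees(np.arctan2(x[1],x[0])),1),'F',np.round(s['ft_force'],1),'w',round(s['width'],4),'g',round(s['grasp_force'],1),'t',round(s['time_s'],1))
a=np.array(sys.argv[1:],float).reshape(-1,4)
for X,Y,Z,w in a:
    G=Ro.from_euler('z',w,degrees=True)*Ro.from_euler('x',180,degrees=True)
    print(np.round(R.inv().apply(np.array([X,Y,Z])-p),4).tolist(),np.round((R.inv()*G).as_rotvec(),3).tolist())
E
python3 g.py .40 -.42 .26 194 .52 -.22 .26 192 .56 -.01 .26 189.8; python3 -c "
from m import *
T=L('top');print(onz(T,[(240.7,162)],.15),onz(T,[(220,165)],.1145));C=get_calibration('wrist');print(np.round(C['T_tool_cam'],3))"
```

```text
now [ 0.1512 -0.5804  0.2304] yaw -165.4 F [0.2 0.2 0.3] w 0.0857 g 0.0 t 0.1
[-0.2811, 0.0925, -0.0295] [0.002, -0.0, 0.01]
[-0.4477, 0.2558, -0.0293] [0.002, -0.0, 0.045]
[-0.5393, 0.449, -0.029] [0.002, -0.0, 0.084]
[[0.65001811 0.00719148 0.15      ]] [[0.64699476 0.07283366 0.1145    ]]
[[-0.    -0.96  -0.279  0.071]
 [ 1.    -0.     0.     0.001]
 [-0.    -0.279  0.96  -0.143]
 [ 0.     0.     0.     1.   ]]
```

```bash
python3 -m crank '{"offset":[[-0.281,0.092,-0.03],[-0.281,0.092,-0.03],[-0.281,0.092,-0.03],[-0.281,0.092,-0.03],[-0.281,0.092,-0.03],[-0.448,0.256,-0.03],[-0.448,0.256,-0.03],[-0.448,0.256,-0.03],[-0.448,0.256,-0.03],[-0.539,0.449,-0.03],[-0.539,0.449,-0.03],[-0.539,0.449,-0.03]],"delta_rot":[[0,0,0],[0,0,0],[0,0,0],[0,0,0],[0,0,0.04],[0,0,0.04],[0,0,0.04],[0,0,0.04],[0,0,0.084],[0,0,0.084],[0,0,0.084],[0,0,0.084]]}' 0 && python3 -m crank '{"offset":[[-0.005,0.025,0],[-0.005,0.025,0]],"delta_rot":[[0,0,0],[0,0,0]]}' && python3 - <<'E'
from h import *
s=sense();print(s['tcp_pos'],s['joint_vel'])
C=cam('wrist');np.savez('w0.npz',**C);cv2.imwrite('pics/w0.png',C['im'][:,:,::-1])
print(proj(C,[[.652,.011,.15],[.648,.073,.1145],[.58,-.001,.151]]))
E
```

```text
time_s: 1.6
tcp_pos: [0.5548, -0.0336, 0.2609]
tool_rot: [-0.085, 0.996, 0.0, -0.0]
ft_force: [1.8, -0.9, 0.5]
width: 0.0856
grasp_force: 0.0
time_s: 1.85
tcp_pos: [0.5555, -0.0084, 0.2606]
tool_rot: [-0.087, 0.996, 0.0, -0.001]
ft_force: [-0.3, -0.2, -0.9]
width: 0.0854
grasp_force: 0.0
[ 0.55548192 -0.00837683  0.2606469 ] [-0.04564499 -0.00467024  0.0016725   0.00770703 -0.00343536  0.02110911]
[[253.74227864 285.37957549]
 [309.10611601 272.03463632]
 [254.55209281 216.6428745 ]]
```

View pics/w0.png

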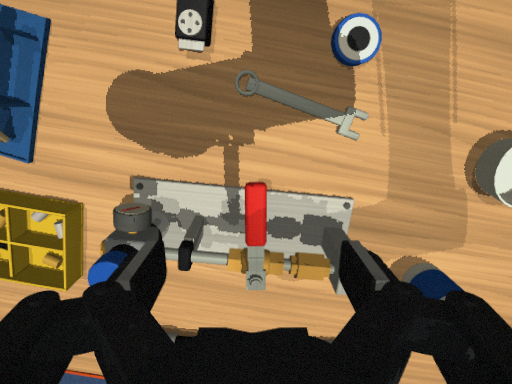

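Wrist view: sleeve from (256,183) to (256,245), stem nut near (256,282), union nut at (309,266), plate edge corners (135,178)/(353,200). All agree with predictions within 2-3 mm.

```bash
cat > w.py <<'E'
from m import *
def rect(P):
    (cx,cy),wh,a=cv2.minAreaRect((P[:,:2]*1000).astype(np.float32));b=cv2.boxPoints(((cx,cy),wh,a));e=max([b[1]-b[0],b[2]-b[1]],key=np.linalg.norm)
    return np.round([cx,cy,*wh,np.degrees(np.arctan2(e[1],e[0]))],1)
E
python3 - <<'E'
from w import *
C=dict(np.load('w0.npz'))
uv=sel(C,'red',(256,214),(20,40));print('sleeve',rect(onz(C,uv,.151)),np.median(cloud(C,uv),0))
uv=sel(C,'brass',(309,266),(22,16));P=cloud(C,uv);print('nut cloud',np.percentile(P,[2,50,98],axis=0));k=P[:,2]>.1105;print('nut top',rect(onz(C,uv[k],.1145)),k.sum())
uv=sel(C,'brass',(285,266),(60,16));print('brass line',rect(onz(C,uv,.105)))
q=cloud(C,[(250,186),(150,195),(340,210)]);print(q)
e=onz(C,[(135,178),(353,200)],q[1,2]);d=e[1]-e[0];print(e,np.degrees(np.arctan2(d[1],d[0])))
uv=sel(C,'grey',(256,270),(14,22));P=cloud(C,uv);k=P[:,2]>.135;print('stem',P[k].mean(0),np.percentile(P[k],[5,95],axis=0))
E
```

```text
sleeve [578.3  -0.7  60.3  18.7   9.6] [ 0.57658301 -0.00088758  0.15149429]
nut cloud [[6.31808149e-01 5.30416756e-02 1.98905723e-04]
 [6.43568250e-01 7.60709811e-02 1.11051128e-01]
 [7.29467216e-01 1.35853090e-01 1.16325507e-01]]
nut top [644.7  72.6  24.2  44.7 -86.8] 594
brass line [652.   40.   38.7 120.8 -80.2]
[[ 0.55213792 -0.01004608  0.15117837]
 [ 0.62595461 -0.13966054  0.01131038]
 [ 0.60139215  0.12626962  0.01244361]]
[[ 0.6051516  -0.16206582  0.01131038]
 [ 0.58417684  0.14099427  0.01131038]] 93.95912220091621
stem [0.63729108 0.01006317 0.14554287] [[0.61517753 0.00168805 0.13910078]
 [0.65978746 0.02016114 0.14835642]]
```

```bash
python3 g.py .5783 -.0007 .13 189.6
```

```text
now [ 0.5554 -0.0096  0.2608] yaw -170.1 F [-0.6  0.3  0.5] w 0.0853 g 0.0 t 1.9
[-0.0242, 0.0048, 0.1308] [0.0, -0.001, 0.005]
```

```bash
python3 -m crank '{"offset":[[-0.024,0.005,0.03],[-0.024,0.005,0.06],[-0.024,0.005,0.1],[-0.024,0.005,0.131],[-0.024,0.005,0.131]],"delta_rot":[[0,0,0.005],[0,0,0.005],[0,0,0.005],[0,0,0.005],[0,0,0.005]]}' 0 && python3 -m crank '{"offset":[[0,0,0],[0,0,0],[0,0,0],[0,0,0],[0,0,0],[0,0,0],[0,0,0],[0,0,0]],"delta_rot":[[0,0,0],[0,0,0],[0,0,0],[0,0,0],[0,0,0],[0,0,0],[0,0,0],[0,0,0]]}' 1 25; python3 - <<'E'
from h import *
print([f"{.6513-.074*np.cos(np.radians(a)):.4f} {.0116-.074*np.sin(np.radians(a)):.4f} .13 {180+a:.2f}" for a in np.arange(9.6,49.5,5)])
E
python3 g.py $(python3 -c "
from math import *
for i in range(1,11):
  a=9.6+3.94*i;r=radians(a);print(.6513-.074*cos(r),.0116-.074*sin(r),.13,180+a)")
```

```text
time_s: 2.52
tcp_pos: [0.5767, -0.0027, 0.1275]
tool_rot: [-0.082, 0.997, -0.0, -0.003]
ft_force: [-0.3, -0.3, 1.1]
width: 0.0857
grasp_force: 0.0
time_s: 3.52
tcp_pos: [0.5786, -0.0011, 0.1311]
tool_rot: [-0.083, 0.997, 0.0, 0.001]
ft_force: [-2.2, 0.3, 6.2]
width: 0.0194
grasp_force: 30.2
['0.5783 -0.0007 .13 189.60', '0.5797 -0.0071 .13 194.60', '0.5816 -0.0132 .13 199.60', '0.5840 -0.0192 .13 204.60', '0.5870 -0.0250 .13 209.60', '0.5904 -0.0304 .13 214.60', '0.5943 -0.0356 .13 219.60', '0.5986 -0.0404 .13 224.60']
now [ 0.5786 -0.0011  0.1311] yaw -170.5 F [-2.2  0.3  6.2] w 0.0194 g 30.2 t 3.5
[0.0001, -0.0047, 0.0011] [-0.0, 0.001, -0.07]
[-0.0005, -0.0097, 0.0011] [-0.0, 0.001, -0.139]
[-0.0014, -0.0147, 0.0011] [-0.0, 0.001, -0.208]
[-0.0026, -0.0197, 0.0011] [-0.0, 0.001, -0.277]
[-0.0041, -0.0245, 0.0011] [-0.0, 0.001, -0.345]
[-0.006, -0.0293, 0.0011] [-0.0, 0.001, -0.414]
[-0.0082, -0.0338, 0.0011] [-0.0, 0.001, -0.483]
[-0.0107, -0.0383, 0.0011] [-0.0, 0.001, -0.552]
[-0.0136, -0.0425, 0.0011] [-0.0, 0.001, -0.62]
[-0.0166, -0.0465, 0.0011] [-0.0, 0.001, -0.689]
```

```bash
python3 -m crank '{"offset":[[0,-0.005,0],[-0.0005,-0.01,0],[-0.0014,-0.0149,0],[-0.0026,-0.0198,0],[-0.0041,-0.0247,0],[-0.006,-0.0294,0],[-0.0082,-0.034,0],[-0.0107,-0.0384,0],[-0.0136,-0.0427,0],[-0.0166,-0.0467,0],[-0.0166,-0.0467,0],[-0.0166,-0.0467,0]],"delta_rot":[[0,0,-0.07],[0,0,-0.139],[0,0,-0.208],[0,0,-0.277],[0,0,-0.345],[0,0,-0.414],[0,0,-0.483],[0,0,-0.552],[0,0,-0.62],[0,0,-0.689],[0,0,-0.689],[0,0,-0.689]]}' && python3 g.py .6027 -.0442 .13 228.95
```

```text
time_s: 5.03
tcp_pos: [0.6033, -0.0449, 0.1311]
tool_rot: [-0.414, 0.91, -0.001, 0.001]
ft_force: [4.3, -3.8, 4.0]
width: 0.0191
grasp_force: 30.0
now [ 0.6033 -0.0449  0.1311] yaw -131.1 F [ 4.3 -3.8  4. ] w 0.0191 g 30.0 t 5.0
[-0.0001, 0.0009, 0.0011] [-0.002, 0.001, -0.001]
```

```bash
python3 -m crank '{"offset":[[0,0,0],[0,0,0],[0,0,0],[0,0,0],[0,0,-0.03],[0,0,-0.07],[0,0,-0.12],[0,0,-0.13],[0,0,-0.13]],"delta_rot":[[0,0,0],[0,0,0],[0,0,0],[0,0,0],[0,0,0],[0,0,0],[0,0,0],[0,0,0],[0,0,0]]}' 0.55 && python3 - <<'E'
from w import *
C=cam('wrist');np.savez('w1.npz',**C);cv2.imwrite('pics/w1.png',C['im'][:,:,::-1])
c=proj(C,[[.6027,-.0442,.151]])[0];print(c)
uv=sel(C,'red',c,(50,50));print('sleeve',rect(onz(C,uv,.151)),len(uv))
T=cam('top');f=.64
c=proj(T,[[.6027,-.0442,.151]])[0];uv=sel(T,'red',c,(20,20));print('top',rect(onz(T,uv,.151)) if len(uv)>5 else 0,len(uv))
E
python3 g.py
```

```text
time_s: 6.15
tcp_pos: [0.6026, -0.0443, 0.2606]
tool_rot: [-0.415, 0.91, 0.0, 0.001]
ft_force: [-0.0, -0.3, -1.3]
width: 0.0386
grasp_force: 0.0
[251.16181856 188.95939187]
sleeve [602.7 -43.5  60.1  18.9  48.4] 1367
top [591.  -59.3  14.4  10.3  44.7] 18
now [ 0.602  -0.0443  0.2584] yaw -131.0 F [-0.6  0.3 -1.5] w 0.0386 g 0.0 t 6.2
```

Lever sits at 44.5 to 45 degrees. On to the brush.

```bash
python3 g.py .475 -.33 .25 172.3
```

```text
now [ 0.602  -0.0443  0.2584] yaw -131.0 F [-0.6  0.3 -1.5] w 0.0386 g 0.0 t 6.2
[0.2989, -0.0917, 0.0087] [0.001, -0.002, 0.989]
```

```bash
python3 -m crank '{"offset":[[0.05,-0.015,0],[0.1,-0.03,0],[0.15,-0.046,0],[0.2,-0.061,0],[0.25,-0.077,0.005],[0.299,-0.092,0.008],[0.299,-0.092,0.008],[0.299,-0.092,0.008],[0.299,-0.092,0.008]],"delta_rot":[[0,0,0.165],[0,0,0.33],[0,0,0.495],[0,0,0.66],[0,0,0.825],[0,0,0.989],[0,0,0.989],[0,0,0.989],[0,0,0.989]]}' 0 && python3 - <<'E'
from w import *
C=cam('wrist');np.savez('w2.npz',**C);cv2.imwrite('pics/w2.png',C['im'][:,:,::-1])
c=proj(C,[[.4793,-.3305,.082]])[0];print(c)
uv=sel(C,'or',c,(60,100));P=cloud(C,uv);k=(P[:,2]>.07)&(P[:,2]<.095);r=rect(onz(C,uv[k],.082));print('handle',r,np.median(P,0),k.sum())
a=np.radians(r[4]);print('origin',r[:2]+8.5*np.array([np.cos(a),np.sin(a)]))
E
python3 g.py
```

```text
time_s: 7.38
tcp_pos: [0.476, -0.3295, 0.2518]
tool_rot: [0.066, 0.998, 0.0, -0.0]
ft_force: [-0.4, 0.7, 1.4]
width: 0.0854
grasp_force: 0.0
[251.01328952 178.04510297]
handle [ 477.7 -329.6   18.8  115.8   -8.1] [ 0.47507421 -0.32975706  0.08254881] 1752
origin [ 486.11520109 -330.79766047]
now [ 0.4761 -0.3295  0.252 ] yaw 172.4 F [-0.2 -0.3 -0.8] w 0.0852 g 0.0 t 7.4
```

View pics/w2.png

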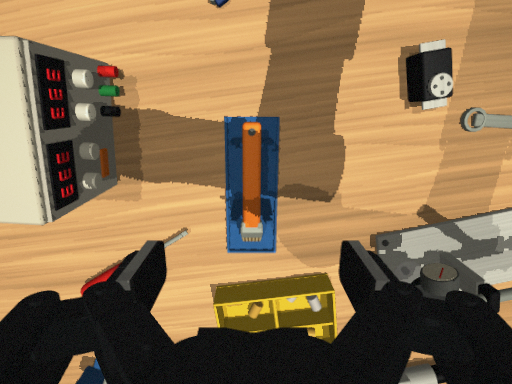

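The handle runs from (252,123) to (252,225) over the rest, bristles at (252,236); the area around it is clear for the fingers.

```bash
python3 g.py .4863 -.3308 .060 171.9
```

```text
now [ 0.4761 -0.3295  0.252 ] yaw 172.4 F [-0.2 -0.3 -0.8] w 0.0852 g 0.0 t 7.4
[-0.0103, -0.0, 0.192] [0.0, -0.0, 0.009]
```

```bash
python3 -m crank '{"offset":[[-0.01,0,0.05],[-0.01,0,0.1],[-0.01,0,0.14],[-0.01,0,0.17],[-0.01,0,0.192],[-0.01,0,0.192],[-0.01,0,0.192]],"delta_rot":[[0,0,0.008],[0,0,0.008],[0,0,0.008],[0,0,0.008],[0,0,0.008],[0,0,0.008],[0,0,0.008]]}' 0 && python3 -m crank '{"offset":[[0,0,0],[0,0,0],[0,0,0],[0,0,0],[0,0,0],[0,0,0],[0,0,0],[0,0,0]],"delta_rot":[[0,0,0],[0,0,0],[0,0,0],[0,0,0],[0,0,0],[0,0,0],[0,0,0],[0,0,0]]}' 1 40; python3 g.py
```

```text
time_s: 8.3
tcp_pos: [0.4863, -0.3317, 0.0616]
tool_rot: [0.07, 0.998, -0.0, 0.001]
ft_force: [0.4, 0.5, 1.0]
width: 0.0852
grasp_force: 0.0
time_s: 9.3
tcp_pos: [0.4857, -0.3319, 0.0606]
tool_rot: [0.071, 0.997, -0.0, 0.0]
ft_force: [-0.1, -0.3, 3.3]
width: 0.019
grasp_force: 40.3
now [ 0.4857 -0.3319  0.0606] yaw 171.9 F [-0.1 -0.3  3.3] w 0.019 g 40.3 t 9.3
```

```bash
python3 g.py .4857 -.3319 .25 171.9 .45 0 .25 185 .4137 .3097 .22 200
```

```text
now [ 0.4857 -0.3319  0.0606] yaw 171.9 F [-0.1 -0.3  3.3] w 0.019 g 40.3 t 9.3
[-0.0001, -0.0, -0.1894] [-0.0, 0.0, -0.001]
[0.0822, 0.3235, -0.1895] [-0.0, 0.0, -0.229]
[0.162, 0.6249, -0.1596] [-0.0, 0.0, -0.491]
```

```bash
python3 -m crank '{"offset":[[0,0,-0.01],[0,0,-0.025],[0,0,-0.05],[0,0,-0.1],[0,0,-0.15],[0,0,-0.189],[0.012,0.05,-0.189],[0.025,0.1,-0.189],[0.038,0.15,-0.189],[0.05,0.2,-0.189],[0.064,0.25,-0.189],[0.076,0.3,-0.189]],"delta_rot":[[0,0,0],[0,0,0],[0,0,0],[0,0,0],[0,0,0],[0,0,0],[0,0,-0.03],[0,0,-0.07],[0,0,-0.1],[0,0,-0.14],[0,0,-0.18],[0,0,-0.22]]}' && python3 g.py .4137 .3097 .22 200
```

```text
time_s: 10.8
tcp_pos: [0.4522, -0.0226, 0.2505]
tool_rot: [-0.039, 0.999, 0.0, 0.001]
ft_force: [1.5, -0.2, -0.5]
width: 0.0193
grasp_force: 39.9
now [ 0.4522 -0.0226  0.2505] yaw -175.5 F [ 1.5 -0.2 -0.5] w 0.0193 g 39.9 t 10.8
[0.0122, 0.3343, 0.0307] [0.0, 0.002, -0.27]
```

```bash
python3 -m crank '{"offset":[[0.002,0.05,0.005],[0.004,0.1,0.01],[0.005,0.15,0.015],[0.007,0.2,0.02],[0.009,0.25,0.025],[0.011,0.3,0.03],[0.012,0.325,0.03],[0.012,0.334,0.03],[0.012,0.334,0.03]],"delta_rot":[[0,0,-0.04],[0,0,-0.08],[0,0,-0.12],[0,0,-0.16],[0,0,-0.2],[0,0,-0.24],[0,0,-0.27],[0,0,-0.27],[0,0,-0.27]]}' && python3 - <<'E'
from w import *
C=cam('wrist');np.savez('w3.npz',**C)
S=cam('side');np.savez('s3.npz',**S)
print('tip pred',proj(S,[[.503,.342,.180]]),proj(C,[[.503,.342,.180]]))
print('cup pred wrist',proj(C,[[.503,.342,.045]]))
cv2.imwrite('pics/ws3.png',np.hstack([cv2.resize(C['im'],(400,300)),cv2.resize(S['im'],(400,300))])[:,:,::-1])
E
python3 g.py
```

```text
time_s: 11.92
tcp_pos: [0.4151, 0.3077, 0.2198]
tool_rot: [-0.173, 0.985, 0.0, 0.0]
ft_force: [1.2, -0.3, -1.0]
width: 0.0191
grasp_force: 40.0
tip pred [[216.12919632 275.77833647]] [[254.05425092 334.20573687]]
cup pred wrist [[253.38639294 250.87604647]]
now [0.4153 0.3071 0.2199] yaw -160.1 F [-0.  -0.3 -1. ] w 0.0193 g 40.0 t 12.0
```

View pics/ws3.png

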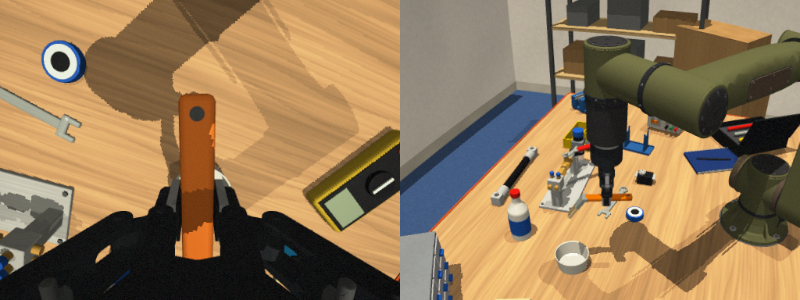

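Wrist: only the handle's rear is seen between the fingers, straight. Side: brush held level; cup at (572,257) of the mosaic. I'll crop in on the tip.

```bash
python3 - <<'E'
from w import *
S=dict(np.load('s3.npz'));cv2.imwrite('pics/s3c.png',cv2.resize(S['im'][225:365,180:310],None,fx=4,fy=4,interpolation=2)[:,:,::-1])
# cup: rim points high in the depth cloud, both first views -> circle
for n,c,r in(('top',(219,334),(40,40)),('side',(344,515),(50,45))):
    C=L(n);c=np.array(c)*.64;u,v=np.meshgrid(np.arange(int(c[0]-r[0]*.7),int(c[0]+r[0]*.7)),np.arange(int(c[1]-r[1]*.7),int(c[1]+r[1]*.7)))
    uv=np.c_[u.ravel(),v.ravel()];P=cloud(C,uv);k=(P[:,2]>.006)&(P[:,2]<.06)&(abs(P[:,0]-.503)<.06)&(abs(P[:,1]-.342)<.06)
    m=np.zeros(C['d'].shape,np.uint8);m[uv[k][:,1],uv[k][:,0]]=255
    k2=(P[:,2]>.038)&k;Q=onz(C,uv[k2],.045)
    A=np.c_[2*Q[:,:2],np.ones(len(Q))];s=np.linalg.lstsq(A,(Q[:,:2]**2).sum(1),rcond=None)[0]
    print(n,k2.sum(),s[:2],np.sqrt(s[2]+s[0]**2+s[1]**2),cv2.minEnclosingCircle(Q[:,:2].astype(np.float32)))
# brush in hand, side view: depth near predicted tip
print('rear/handle front pred',proj(S,[[.4153-.065*.94,.3071-.065*.342,.236],[.4153+.048*.94,.3071+.048*.342,.236],[.4153+.095*.94,.3071+.095*.342,.18]]))
uv=sel(S,'or',(235,260),(50,30));P=cloud(S,uv);k=(P[:,2]>.2)&(P[:,2]<.27);print(k.sum(),rect(onz(S,uv[k],.236)),np.median(P[k],0),np.percentile(P[k],[2,98],axis=0))
E
```

```text
top 113 [0.50388022 0.34478493] 0.04540055079309859 ((0.5037167072296143, 0.3453572690486908), 0.04782891646027565)
side 346 [0.50015634 0.34765977] 0.0456349890898575 ((0.5012323260307312, 0.34743040800094604), 0.05125480145215988)
rear/handle front pred [[296.35004012 251.68602636]
 [238.5262382  252.75216581]
 [215.84904954 274.86394893]]
284 [419.5 308.9  92.9  26.1  20.8] [0.42858369 0.31453218 0.24115872] [[0.3758545  0.29231241 0.23287538]
 [0.46070616 0.33114072 0.24453658]]
```

View pics/s3c.png

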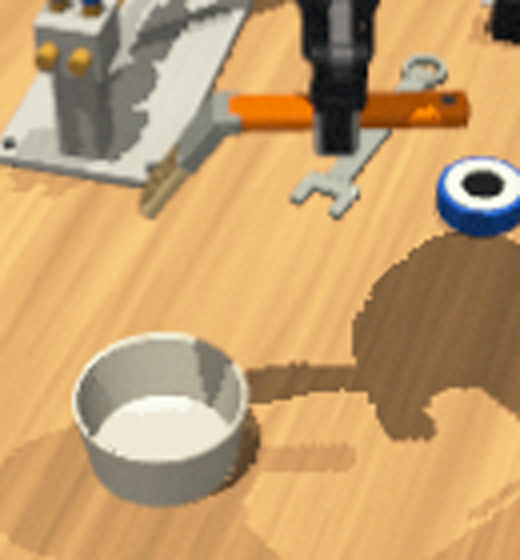

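Crop: bristle tip at (150,214) in the crop, within ~3 px of prediction; cup rim centred near (160,390). Now dip.

```bash
python3 g.py .415 .3137 .0415 200
```

```text
now [0.4153 0.3071 0.2199] yaw -160.1 F [-0.  -0.3 -1. ] w 0.0193 g 40.0 t 12.0
[-0.0019, 0.0062, 0.1784] [0.0, 0.001, -0.003]
```

```bash
python3 -m crank '{"offset":[[-0.002,0.006,0.03],[-0.002,0.006,0.07],[-0.002,0.006,0.11],[-0.002,0.006,0.14],[-0.002,0.006,0.16],[-0.002,0.006,0.17],[-0.002,0.006,0.174],[-0.002,0.006,0.178],[-0.002,0.006,0.178],[-0.002,0.006,0.178],[-0.002,0.006,0.178]],"delta_rot":[[0,0,0],[0,0,0],[0,0,0],[0,0,0],[0,0,0],[0,0,0],[0,0,0],[0,0,0],[0,0,0],[0,0,0],[0,0,0]]}' && python3 - <<'E'
from w import *
S=cam('side');s=sense();print(np.round(s['tcp_pos'],4),np.round(s['ft_force'],1))
cv2.imwrite('pics/s4c.png',cv2.resize(S['im'][265:365,180:310],None,fx=4,fy=4,interpolation=2)[:,:,::-1])
E
```

```text
time_s: 13.4
tcp_pos: [0.4148, 0.3145, 0.0417]
tool_rot: [-0.173, 0.985, 0.0, 0.0]
ft_force: [0.6, 0.2, 0.5]
width: 0.0195
grasp_force: 40.1
[0.4148 0.3145 0.0416] [ 0.6 -0.6  0.4]
```

View pics/s4c.png

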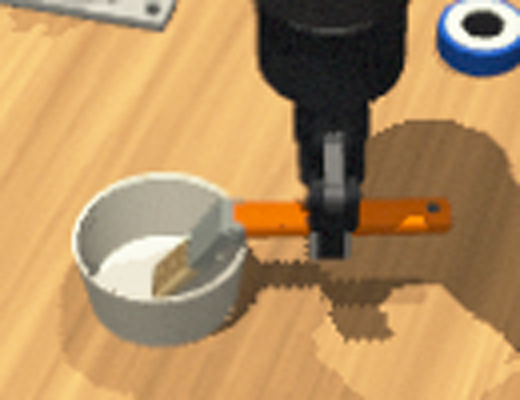

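The tip is down on the cup floor near the middle, handle clear above the rim at (240,215). A little more press, then lift out.

```bash
python3 -m crank '{"offset":[[0,0,0.002],[0,0,0.002],[0,0,0.002],[0,0,-0.02],[0,0,-0.06],[0,0,-0.11],[0,0,-0.16],[0,0,-0.19],[0,0,-0.19]],"delta_rot":[[0,0,0],[0,0,0],[0,0,0],[0,0,0],[0,0,0],[0,0,0],[0,0,0],[0,0,0],[0,0,0]]}' && python3 g.py .551 .067 .20 184
```

```text
time_s: 14.58
tcp_pos: [0.4155, 0.315, 0.2343]
tool_rot: [-0.173, 0.985, 0.002, 0.002]
ft_force: [-0.7, -0.0, -1.4]
width: 0.0192
grasp_force: 40.0
now [0.4155 0.315  0.2343] yaw -160.1 F [-0.7 -0.  -1.4] w 0.0192 g 40.0 t 14.6
[-0.0428, -0.2794, 0.0337] [0.003, 0.004, 0.278]
```

```bash
python3 -m crank '{"offset":[[-0.007,-0.045,0],[-0.014,-0.09,0],[-0.022,-0.14,0],[-0.028,-0.185,0],[-0.035,-0.23,0],[-0.041,-0.265,0.015],[-0.043,-0.279,0.031],[-0.043,-0.279,0.031],[-0.043,-0.279,0.031]],"delta_rot":[[0,0,0.045],[0,0,0.09],[0,0,0.135],[0,0,0.18],[0,0,0.225],[0,0,0.278],[0,0,0.278],[0,0,0.278],[0,0,0.278]]}' && python3 g.py .552 .067 .150 184 && python3 - <<'E'
from w import *
S=cam('side');R=Ro.from_quat(sense()['tool_rot']).as_matrix();p=np.array(sense()['tcp_pos']);tip=p+np.array([0,0,.0154-.056])-R[:,0]*.095
print('tip',tip,proj(S,[tip,[.647,.0735,.1145]]));u,v=proj(S,[[.647,.0735,.1145]])[0].astype(int)
cv2.imwrite('pics/s5c.png',cv2.resize(S['im'][v-60:v+50,u-60:u+90],None,fx=4,fy=4,interpolation=2)[:,:,::-1]);print(u,v)
E
```

```text
time_s: 15.7
tcp_pos: [0.55, 0.0673, 0.2003]
tool_rot: [-0.036, 0.999, -0.0, -0.0]
ft_force: [-0.7, 0.1, -0.3]
width: 0.019
grasp_force: 40.0
now [0.55   0.0673 0.2003] yaw -175.9 F [-0.7  0.1 -0.3] w 0.019 g 40.0 t 15.7
[-0.002, -0.0005, 0.0503] [-0.0, -0.0, 0.001]
tip [0.64490844 0.07428336 0.16029028] [[205.02754946 203.86999046]
 [205.44335672 218.39890992]]
205 218
```

View pics/s5c.png

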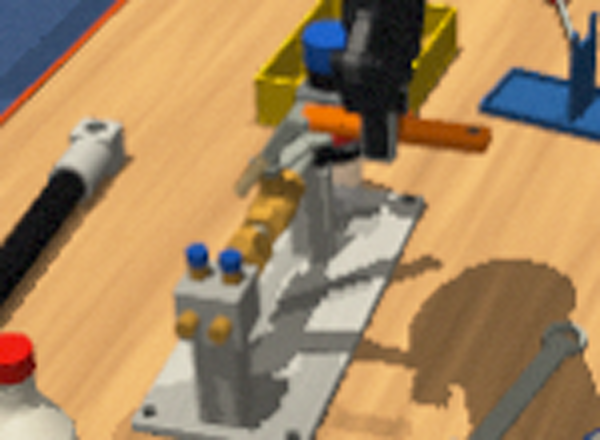

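The tip hovers at (245,185) in the crop just over the brass union, (250,240) being its big nut; projections agree to ~2 px. Dab now.

```bash
python3 -m crank '{"offset":[[-0.001,0.001,0.02],[-0.001,0.001,0.036],[-0.001,0.001,0.043],[-0.001,0.001,0.047],[-0.001,0.001,0.051],[-0.001,0.001,0.051],[-0.001,0.001,0.051],[-0.001,0.001,0.051]],"delta_rot":[[0,0,0],[0,0,0],[0,0,0],[0,0,0],[0,0,0],[0,0,0],[0,0,0],[0,0,0]]}' && python3 - <<'E'
from w import *
F=[]
for i in range(4): S=cam('side');F.append(sense()['ft_force'])
s=sense();print(np.round(s['tcp_pos'],4),np.mean(F,0));u,v=205,218
cv2.imwrite('pics/s6c.png',cv2.resize(S['im'][v-50:v+40,u-50:u+70],None,fx=6,fy=6,interpolation=2)[:,:,::-1])
E
```

```text
time_s: 16.75
tcp_pos: [0.5513, 0.0678, 0.1497]
tool_rot: [-0.035, 0.999, 0.0, 0.0]
ft_force: [-0.7, -0.1, 0.4]
width: 0.0193
grasp_force: 40.1
[0.5512 0.0677 0.1494] [-0.15240797  0.33139061  0.09394401]
```

View pics/s6c.png

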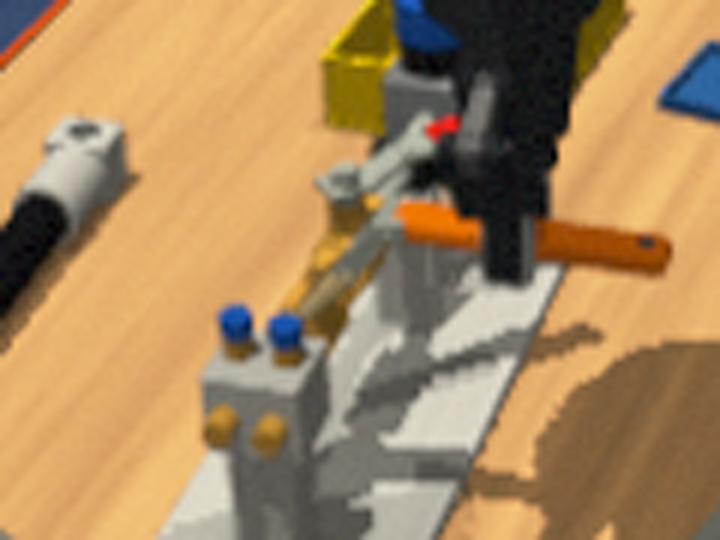

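The bristle end lies on top of the big nut at (305,315) of the crop, at the predicted spot. Slight extra press, then lift and return.

```bash
python3 -m crank '{"offset":[[0,0,0.002],[0,0,0.002],[0,0,0.002],[0,0,0.002],[0,0,-0.02],[0,0,-0.06],[0,0,-0.1],[0,0,-0.1],[0,0,-0.1]],"delta_rot":[[0,0,0],[0,0,0],[0,0,0],[0,0,0],[0,0,0],[0,0,0],[0,0,0],[0,0,0],[0,0,0]]}' && python3 g.py .45 -.03 .25 179 .4857 -.3319 .25 171.9
```

```text
time_s: 18.08
tcp_pos: [0.5509, 0.0679, 0.2483]
tool_rot: [-0.035, 0.999, 0.0, -0.001]
ft_force: [1.1, -0.2, -0.9]
width: 0.0192
grasp_force: 40.0
now [0.5509 0.0679 0.2483] yaw -176.0 F [ 1.1 -0.2 -0.9] w 0.0192 g 40.0 t 18.1
[0.1075, -0.0906, -0.0016] [0.0, -0.001, 0.087]
[0.0929, -0.3943, -0.0017] [0.0, -0.001, 0.211]
```

```bash
python3 -m crank '{"offset":[[0.036,-0.03,0],[0.072,-0.06,0],[0.107,-0.09,0],[0.105,-0.14,0],[0.103,-0.19,0],[0.101,-0.24,0],[0.099,-0.29,0],[0.096,-0.34,0],[0.094,-0.375,0],[0.093,-0.394,0],[0.093,-0.394,0],[0.093,-0.394,0]],"delta_rot":[[0,0,0.03],[0,0,0.06],[0,0,0.087],[0,0,0.105],[0,0,0.125],[0,0,0.145],[0,0,0.165],[0,0,0.19],[0,0,0.211],[0,0,0.211],[0,0,0.211],[0,0,0.211]]}' && python3 g.py .4857 -.3319 .0606 171.9
```

```text
time_s: 19.58
tcp_pos: [0.4859, -0.331, 0.249]
tool_rot: [0.07, 0.998, 0.0, -0.0]
ft_force: [-0.7, 0.2, -0.7]
width: 0.0191
grasp_force: 40.0
now [ 0.4859 -0.331   0.249 ] yaw 172.0 F [-0.7  0.2 -0.7] w 0.0191 g 40.0 t 19.6
[-0.0, -0.001, 0.1884] [0.0, -0.0, 0.001]
```

```bash
python3 -m crank '{"offset":[[0,-0.001,0.04],[0,-0.001,0.09],[0,-0.001,0.125],[0,-0.001,0.145],[0,-0.001,0.15],[0,-0.001,0.15]],"delta_rot":[[0,0,0],[0,0,0],[0,0,0],[0,0,0],[0,0,0],[0,0,0]]}' && python3 g.py .4857 -.3319 .0606 171.9
```

```text
time_s: 20.32
tcp_pos: [0.4864, -0.3329, 0.1007]
tool_rot: [0.07, 0.998, -0.0, 0.001]
ft_force: [0.2, -0.8, -0.4]
width: 0.0189
grasp_force: 40.0
now [ 0.4864 -0.3329  0.1007] yaw 171.9 F [ 0.2 -0.8 -0.4] w 0.0189 g 40.0 t 20.3
[0.0009, 0.0009, 0.0401] [-0.001, 0.002, 0.001]
```

```bash
python3 -m crank '{"offset":[[0,0.0005,0.01],[0,0.0005,0.02],[0,0.0005,0.028],[0,0.0005,0.034],[0,0.0005,0.038],[0,0.0005,0.04],[0,0.0005,0.04],[0,0.0005,0.04]],"delta_rot":[[0,0,0],[0,0,0],[0,0,0],[0,0,0],[0,0,0],[0,0,0],[0,0,0],[0,0,0]]}' && python3 g.py .4857 -.3319 .0606 171.9
```

```text
time_s: 21.32
tcp_pos: [0.486, -0.3326, 0.0606]
tool_rot: [0.07, 0.998, -0.0, 0.0]
ft_force: [-2.7, 2.2, 5.1]
width: 0.0192
grasp_force: 40.7
now [ 0.486  -0.3326  0.0606] yaw 171.9 F [-2.7  2.2  5.1] w 0.0192 g 40.7 t 21.3
[0.0004, 0.0007, -0.0] [-0.001, 0.001, 0.0]
```

Seated (5 N up at the original height). Release and rise.

```bash
python3 -m crank '{"offset":[[0,0,0],[0,0,0],[0,0,0],[0,0,0],[0,0,0],[0,0,0],[0,0,-0.02],[0,0,-0.06],[0,0,-0.11],[0,0,-0.16],[0.01,0,-0.19],[0.01,0,-0.19]],"delta_rot":[[0,0,0],[0,0,0],[0,0,0],[0,0,0],[0,0,0],[0,0,0],[0,0,0],[0,0,0],[0,0,0],[0,0,0],[0,0,0],[0,0,0]]}' 0 && python3 - <<'E'
from w import *
C=cam('wrist');c=proj(C,[[.4793,-.3305,.082]])[0]
uv=sel(C,'or',c,(60,100));P=cloud(C,uv);k=(P[:,2]>.07)&(P[:,2]<.095);r=rect(onz(C,uv[k],.082));print('handle',r,np.percentile(P[k][:,2],[5,50,95]),k.sum())
Q=P[k];A=np.c_[Q[:,:2]-Q[:,:2].mean(0),np.ones(k.sum())];print('plane slope',np.linalg.lstsq(A,Q[:,2],rcond=None)[0])
W=dict(np.load('w2.npz'));uv=sel(W,'or',(251,178),(60,100));P=cloud(W,uv);Q=P[(P[:,2]>.07)&(P[:,2]<.095)];A=np.c_[Q[:,:2]-Q[:,:2].mean(0),np.ones(len(Q))];print('before',np.linalg.lstsq(A,Q[:,2],rcond=None)[0])
S=cam('side');T=cam('top')
for n,X,c,r,z in(('side',S,(375,309),(60,25),.149),('top',T,(385,288),(30,30),.151)):
    uv=sel(X,'red',np.array(c)*.64,np.array(r)*.64);print(n,'lever',rect(onz(X,uv,z)),len(uv))
for n,X in(('side',S),('top',T)):
    d=cv2.absdiff(X['im'],L(n)['im']).max(2)>60;d=cv2.morphologyEx(d.astype(np.uint8),cv2.MORPH_OPEN,np.ones((3,3)))
    st=cv2.connectedComponentsWithStats(d)[2][1:];print(n,[list(map(int,np.round(q[:4]/.64)))for q in st if q[4]>25])
E
python3 g.py
```

```text
time_s: 22.82
tcp_pos: [0.4763, -0.3317, 0.2548]
tool_rot: [0.071, 0.997, -0.001, 0.004]
ft_force: [0.6, 1.2, -0.6]
width: 0.0855
grasp_force: 0.0
handle [ 478.7 -330.5   19.4  115.7   -7.8] [0.08042475 0.08253831 0.08383369] 1740
plane slope [0.00570513 0.01024894 0.0824107 ]
before [0.00522616 0.01303694 0.08240486]
side lever [601.2 -41.2  60.   30.3  48.1] 118
top lever [606.4 -42.6  47.5  12.3  44.7] 70
side [[398, 0, 17, 39], [497, 0, 52, 45], [550, 0, 53, 34], [603, 0, 177, 70], [397, 42, 9, 9], [559, 50, 72, 20], [464, 59, 89, 130], [655, 119, 34, 38], [750, 155, 50, 78], [645, 167, 75, 30], [559, 189, 19, 17], [433, 227, 259, 248], [655, 247, 47, 12], [755, 252, 45, 86], [459, 258, 30, 11], [491, 261, 39, 30], [670, 261, 23, 8], [475, 272, 12, 12], [355, 288, 31, 14], [458, 291, 27, 12], [348, 303, 44, 12], [780, 342, 20, 53], [356, 347, 42, 12], [377, 366, 20, 6], [761, 398, 16, 20], [689, 469, 33, 14], [650, 475, 81, 33]]
top [[473, 256, 81, 31], [400, 269, 48, 20], [373, 275, 12, 30], [569, 284, 39, 23], [488, 291, 45, 6], [395, 298, 134, 166], [605, 297, 45, 34], [638, 303, 83, 91], [545, 325, 12, 38], [562, 345, 67, 41], [666, 409, 48, 27], [589, 420, 211, 180], [445, 425, 44, 120], [305, 509, 64, 44], [491, 527, 48, 69], [658, 528, 20, 25], [614, 555, 23, 30], [520, 566, 55, 34]]
now [ 0.4757 -0.3307  0.2491] yaw 171.9 F [ 0.   0.3 -0.3] w 0.0853 g 0.0 t 23.0
```

```bash
python3 -c "
from cell import job_done;print(job_done())"
```

```text
the job is handed in; nothing more can be done
None
```

The job is handed in at about 23 s: the valve is half open (measured about 44.5°), the bristles were dipped to the cup floor and dabbed on the union nut, though the dab's contact shows in the camera picture and was too light to confirm from the wrist force. The brush is back level in both notches within about 1 mm, and the side view shows no change around the cup.

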